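# Size an incense-holder disc in the stepped bamboo gauge

### The arm

A 6-joint arm with a two-finger parallel gripper is mounted at the origin on the work surface. World frame = base frame: x ahead of the robot, y to its left, z up, the work surface at z = 0. Lengths are in mm, angles in degrees, forces in N, time in s.
With the tool pointing down it reaches from about 325 to 900 mm from the base axis. Payload 6.1 kg.
Tool frame: the origin (TCP) lies on the centre line of the jaws, within the pads' length; the fingertips stand bot.tcp_to_tips ahead of it and the grasp point (between the pads) lies 3 mm ahead of it (bot.tcp_to_tips is the distance from the TCP to the fingertips, in mm); x points along the fingers, y is the direction in which the jaws open and shut, and the axes are right-handed (so a half turn about x gives the same grasp; the last joint's range is limited). The gripper opens to 87 mm and grips with 3 to 60 N. Pads are 19 mm wide; open, the fingers measure 117 mm over their backs; the gripper's body (75 mm by 190 mm) begins 51 mm behind the grasp point.
Start: joints at [56.087, 12.628, 87.462, -0, 79.91, -7.225], TCP at [280.708, 558.407, 244.538] pointing down, gripper open.
Joint ranges: [-170.65, 170.65], [-52.31, 119.04], [5.05, 147.46], [-71.25, 251.25], [11.57, 151.72], [-153.62, 153.62]. Speed limits (degrees/s): [147.25, 147.25, 172.46, 180, 180, 180].

### API

Orientations are given as a 3x3 rotation matrix whose columns are the frame's x, y, z axes.
In Python, from workcell import bot gives the robot as it stands.
- The arm moves only by the tool play_rows, never from a script. Its argument "targets" is a list of rows, each an object of numbers: "dx", "dy", "dz": the shift along the tool's x, y, z in mm; "twist": the turn about the tool's x in rad; "fingers": the opening, from 0 (shut) to 1 (fully open). A call has 1 to 5 rows; each row shifts and turns the commanded pose from where the row before left it, along the tool's axes as they then stand; what a row does not reach is not made up. A row lasts 1/8 s, in which the tool goes at most 62.5 mm and 10.7 degrees, less where a joint would pass 70% of its speed; a pose out of reach is approached as far as the arm can. A call is refused whole if a number of a shift passes 62.5 or a number of a turn 0.188, either way. A call with a gripper value outside its range is refused whole. The fingers move at their own pace and stop on an object; "force" is the grip in N (left out, the last holds). Time passes only in rows, so rows that do not move let the fingers close. It gives the time, the measured TCP pose, the force and the opening at its end, in the units of the state.
- bot.sense(): the state, without advancing time (a new reading comes with each control period).
- bot.snapshot(name): name is "scene" or "side" or "wrist"; returns a dict with "color" (400x640x3 uint8, red, green, blue), "fovy" (degrees; the focal length in pixels is half the picture's height over the tangent of half this angle, whatever the lens; pixels are square), "cx", "cy" (the principal point, pixels), "xyz" and "attitude" of the camera in the world. Camera axes: x right, y down, z forward; pixel columns grow to the right and rows downward; lengths in mm; the calibration is good to about 2 mm. A picture is of the moment at which its call begins. There is no depth.
- bot.sign_off(): hands the job in, once; it reports no verdict.
The state is a dict: "t": time; "joints": joint angles; "qvel": joint speeds; "joint_efforts": joint torques, N m; "tool_pos": TCP position; "ee_rot": TCP orientation; "ft_force": force on the tool from outside, world axes, zero at the start; "wrist_torque": the same for the moment, N m; "grip_width": opening from 0.0 (shut) to 1.0 (fully open).
Only numpy, scipy, OpenCV 4.12 (cv2) and the standard library are available. Lean on these libraries where they do the work, as an engineer would, in place of code of your own. Each camera call takes 0.05 s, during which the arm holds its last target. There are 200 camera calls.

### The job

Find the size of the brass incense-holder disc that stands on the cork coaster: pick it up by its post and try it in the bamboo gauge, beginning with the smallest recess and going up one recess at a time, resting it lightly on each (never forcing it) until it goes in. Leave it fully down and flat in the first recess that takes it, let go of it and draw the hand away upward; leave the two discs in the tray and everything else on the console as they are.

Things in the scene. Friction and masses are not known exactly. Their poses are not given: they have to be found in the camera images.
- disc_a_centre (a point): incense-stick holder: brass disc 12 mm thick with a round dark-wood post, 16 mm in diameter, 40 mm tall, on its middle (52 mm in all, 0.12 kg). Point on the axis half-way up, 26 mm above the underside; z up. Three look alike, 31, 36 and 41 mm across; which is which is unknown, and they change places. The one on the cork coaster is to be sized; two stand in the tray
- disc_b_centre (a point): incense-stick holder: brass disc 12 mm thick with a round dark-wood post, 16 mm in diameter, 40 mm tall, on its middle (52 mm in all, 0.12 kg). Point on the axis half-way up, 26 mm above the underside; z up. Three look alike, 31, 36 and 41 mm across; which is which is unknown, and they change places. The one on the cork coaster is to be sized; two stand in the tray
- disc_c_centre (a point): incense-stick holder: brass disc 12 mm thick with a round dark-wood post, 16 mm in diameter, 40 mm tall, on its middle (52 mm in all, 0.12 kg). Point on the axis half-way up, 26 mm above the underside; z up. Three look alike, 31, 36 and 41 mm across; which is which is unknown, and they change places. The one on the cork coaster is to be sized; two stand in the tray
- gauge: bamboo block 66 x 224 x 22 mm (x, y, z) on soft fixed feet, top 28 mm up; origin under its centre on the console. Pressed, it starts down at 2 N, gives 2.5 N per mm, is solid after 4 mm. Four round recesses 12 mm deep along y, 52 mm apart; +y to -y 28, 33, 38, 43 mm in diameter, 1 to 4 dark pin heads on the -x side. Each disc is 2 mm under its recess, 3 mm over the one before
- recess1 (a point): centre of the mouth of recess 1 (28 mm in diameter, 12 mm deep), level with the gauge's top, 28 mm above the console; a disc fully down in it is flush with the top; axes as the gauge
- recess2 (a point): centre of the mouth of recess 2 (33 mm in diameter, 12 mm deep), level with the gauge's top, 28 mm above the console; a disc fully down in it is flush with the top; axes as the gauge
- recess3 (a point): centre of the mouth of recess 3 (38 mm in diameter, 12 mm deep), level with the gauge's top, 28 mm above the console; a disc fully down in it is flush with the top; axes as the gauge
- recess4 (a point): centre of the mouth of recess 4 (43 mm in diameter, 12 mm deep), level with the gauge's top, 28 mm above the console; a disc fully down in it is flush with the top; axes as the gauge
- coaster: cork coaster, 90 x 90 x 4 mm, fixed; origin at the centre of its underside. The disc to be sized stands on it
- tray: aluminium tray, 100 x 200 x 16 mm, walls and floor 4 mm, fixed; origin at the centre of its underside. The two other discs stand in it and stay there
- bowl: green glass incense bowl, 110 mm across, 50 mm tall, a bystander; origin under its centre
- ball_center (a point): centre of the blue silicone grip ball, 54 mm across, resting on a cork ring, a bystander
- cork_block: cork block 60 x 40 x 30 mm, a bystander; origin under its centre
- cork_block2: cork cube 50 mm, a bystander; origin under its centre
- bamboo_block: bamboo block 40 x 80 x 30 mm, a bystander; origin under its centre
- stick_tube: upright cardboard tube of incense sticks, 32 mm across, 70 mm tall, a bystander; origin under its centre
There are look-alikes about, which are no part of the job. What is shaped like the part that bears disc_a_centre but green or turquoise is not meant.

How it is judged (in metres and radians):
On the way, in this order (a step that is already met when the one before it is completed fails the run):
1. the disc is rested on the mouth of recess 1, the smallest, which refuses it (((horizontal distance between disc_a_centre and recess1 below 0.006 m and z of disc_a_centre in the frame of recess1 below 0.029 m and contact force between disc_a and gauge above 1 N) or (horizontal distance between disc_b_centre and recess1 below 0.006 m and z of disc_b_centre in the frame of recess1 below 0.029 m and contact force between disc_b and gauge above 1 N) or (horizontal distance between disc_c_centre and recess1 below 0.006 m and z of disc_c_centre in the frame of recess1 below 0.029 m and contact force between disc_c and gauge above 1 N))).
2. it is then tried in recess 2: the disc that fits goes in by at least 2 mm, a larger one rests on the mouth (((horizontal distance between disc_a_centre and recess2 below 0.006 m and z of disc_a_centre in the frame of recess2 below 0.029 m and contact force between disc_a and gauge above 1 N) or (horizontal distance between disc_b_centre and recess2 below 0.006 m and z of disc_b_centre in the frame of recess2 below 0.029 m and contact force between disc_b and gauge above 1 N) or (horizontal distance between disc_c_centre and recess2 below 0.004 m and z of disc_c_centre in the frame of recess2 below 0.024 m))).
3. the fitting disc is fully down in recess 2; or the next size enters recess 3; or the largest rests on the mouth of recess 3 (((horizontal distance between disc_a_centre and recess3 below 0.004 m and z of disc_a_centre in the frame of recess3 below 0.024 m) or (horizontal distance between disc_b_centre and recess3 below 0.006 m and z of disc_b_centre in the frame of recess3 below 0.029 m and contact force between disc_b and gauge above 1 N) or (horizontal distance between disc_c_centre and recess2 below 0.003 m and z of disc_c_centre in the frame of recess2 below 0.016 m and angle between disc_c_centre's own z axis and vertical below 0.06 rad))).
4. the hand is drawn 70 mm away from the disc seated in recess 2; or the next size is fully down in recess 3; or the largest enters recess 4 (((horizontal distance between disc_a_centre and recess3 below 0.003 m and z of disc_a_centre in the frame of recess3 below 0.016 m and angle between disc_a_centre's own z axis and vertical below 0.06 rad) or (horizontal distance between disc_b_centre and recess4 below 0.004 m and z of disc_b_centre in the frame of recess4 below 0.024 m) or ((horizontal distance between disc_c_centre and recess2 below 0.003 m and z of disc_c_centre in the frame of recess2 below 0.016 m and angle between disc_c_centre's own z axis and vertical below 0.06 rad) and distance between the grasp point and disc_c_centre above 0.07 m))).
At the end, for the whole second after the job is handed in: The disc from the coaster is at rest, fully down (within 2 mm) in the first recess that takes it, centred within 3 mm and upright within 0.06 rad; the two other discs are in the tray, within 20 mm of where they were ((((horizontal distance between disc_a_centre and recess3 below 0.003 m and z of disc_a_centre in the frame of recess3 below 0.016 m and angle between disc_a_centre's own z axis and vertical below 0.06 rad) and linear speed of disc_a below 0.01 m/s and distance of each of disc_b_centre, disc_c_centre from where it was at the start of the episode below 0.02 m and horizontal distance between each of disc_b_centre, disc_c_centre and tray below 0.11 m) or ((horizontal distance between disc_b_centre and recess4 below 0.003 m and z of disc_b_centre in the frame of recess4 below 0.016 m and angle between disc_b_centre's own z axis and vertical below 0.06 rad) and linear speed of disc_b below 0.01 m/s and distance of each of disc_a_centre, disc_c_centre from where it was at the start of the episode below 0.02 m and horizontal distance between each of disc_a_centre, disc_c_centre and tray below 0.11 m) or ((horizontal distance between disc_c_centre and recess2 below 0.003 m and z of disc_c_centre in the frame of recess2 below 0.016 m and angle between disc_c_centre's own z axis and vertical below 0.06 rad) and linear speed of disc_c below 0.01 m/s and distance of each of disc_a_centre, disc_b_centre from where it was at the start of the episode below 0.02 m and horizontal distance between each of disc_a_centre, disc_b_centre and tray below 0.11 m))); the robot touches nothing.
It fails at once if a disc is pressed on the gauge with more than 20 N (contact force between any of disc_a, disc_b, disc_c and gauge above 20 N).
It fails at once if the hand or arm pushes on the gauge with more than 20 N (contact force between any of the fingers, the arm and gauge above 20 N).
It fails at once if a bystander is moved by more than 30 mm (distance of any of bowl, ball_center, cork_block, bamboo_block, cork_block2, stick_tube from where it was at the start of the episode above 0.03 m).
It also fails if it takes over 72 s, if anything falls off the work surface, if the arm or the gripper's body presses on something with over 40 N, if the wrist force passes 120 N, or if a joint passes its speed limit or range.

## Working session

There is one attempt and no reset: what is moved stays moved. The work goes in short steps, Python scripts to look and compute and a tool call to move; the robot and the scene stay as the last step left them, time stands still between calls to the robot, and variables do not carry over. Pictures are saved under pics/ and viewed, about 8 in all and at most 12, crops included, and the job is handed in when it is done.

Besides the shell and the picture viewer there is one more tool, called after "Call:" as name(argument=value, ...) on one line, values as JSON. play_rows: Moves the arm, as the interface text tells. Its arguments: {"type":"object","properties":{"targets":{"type":"array","items":{"type":"object","properties":{"dx":{"type":"number"},"dy":{"type":"number"},"dz":{"type":"number"},"twist":{"type":"number"},"fingers":{"type":"number"}}}},"force":{"type":"number"}},"required":["targets"]}

```bash
mkdir -p pics; cat > h.py <<'E'
import numpy as np, cv2
from workcell import bot
def snap(n,f):
    s=bot.snapshot(n); cv2.imwrite('pics/'+f,cv2.cvtColor(s['color'],cv2.COLOR_RGB2BGR)); np.save('pics/'+f+'.npy',{k:s[k] for k in('fovy','cx','cy','xyz','attitude')},allow_pickle=True); return s
def ray(f,u,v,z):
    s=np.load('pics/'+f+'.npy',allow_pickle=True).item(); F=200/np.tan(np.radians(s['fovy'])/2)
    d=np.array(s['attitude'])@np.array([(u-s['cx'])/F,(v-s['cy'])/F,1]); p=np.array(s['xyz']); return p+d*(z-p[2])/d[2]
def proj(f,P):
    s=np.load('pics/'+f+'.npy',allow_pickle=True).item(); F=200/np.tan(np.radians(s['fovy'])/2)
    c=np.array(s['attitude']).T@(np.array(P)-np.array(s['xyz'])); return c[:2]/c[2]*F+[s['cx'],s['cy']]
E
python3 - <<'E'
from h import *
a=[snap(n,n+'0.png') for n in('scene','side','wrist')]
cv2.imwrite('pics/all.png',cv2.cvtColor(np.vstack([a[0]['color'],a[1]['color']])[:, :],cv2.COLOR_RGB2BGR)[:600])
for s in a: print(s['xyz'],s['fovy'],s['cx'],s['cy'],np.round(s['attitude'],3).tolist())
print(bot.sense(),bot.tcp_to_tips)
E
```

```text
[1122.54462786 -440.56334407  759.08143707] 57.51481988621488 319.3718990310404 199.2444271991216 [[0.603, 0.575, -0.553], [0.798, -0.438, 0.414], [-0.004, -0.691, -0.723]]
[-344.44160663  983.17741424  887.38634673] 46.524428039894765 320.55096991581473 197.7187472426842 [[-0.727, -0.37, 0.579], [-0.687, 0.368, -0.627], [0.02, -0.853, -0.521]]
[211.20641272 590.9331774  383.09167599] 64.05337306394941 316.8719524646554 198.17709999935835 [[0.45, 0.857, 0.253], [0.893, -0.431, -0.129], [-0.002, 0.284, -0.959]]
{'t': 0.15, 'joints': array([ 5.60858402e+01,  1.26637346e+01,  8.75114094e+01, -4.27060063e-04,
        7.99092144e+01, -7.22523763e+00]), 'qvel': array([-0.02707663, -0.03310397, -0.20748859, -0.05856254, -0.08914847,
       -0.01954032]), 'joint_efforts': array([ 1.97652917e-03, -4.95194471e+01, -3.87880933e+01,  6.99347933e-02,
        5.31165255e-02, -1.36740628e-04]), 'tool_pos': array([280.47503723, 558.03671427, 243.69423431]), 'ee_rot': array([[-8.15397232e-04,  4.49144494e-01,  8.93458761e-01],
       [-1.22594381e-03,  8.93457938e-01, -4.49145199e-01],
       [-9.99998916e-01, -1.46156199e-03, -1.77897218e-04]]), 'ft_force': array([-0.79220327,  0.86008478, -0.0862054 ]), 'wrist_torque': array([ 0.03122763, -0.06139052, -0.02103917]), 'grip_width': 0.9978923850492639} 22.0
```

View pics/scene0.png

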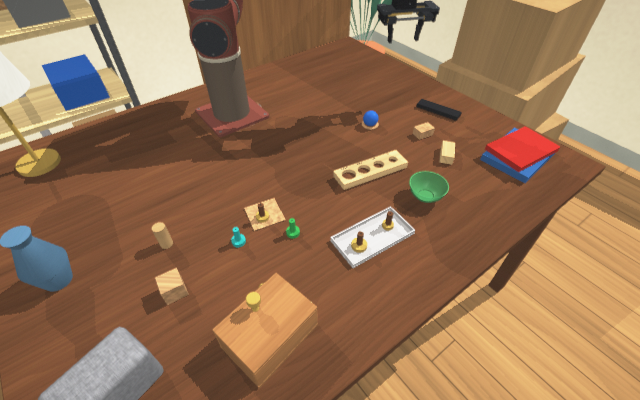

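View pics/side0.png

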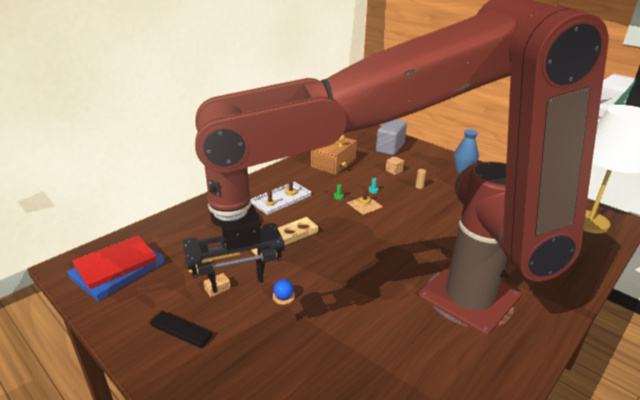

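The scene view shows the target disc on the coaster at about (262,213), the gauge centred at about (371,169) with its small recess at the right end, and the tray at (373,236). There are turquoise and green decoys at (238,237) and (292,229). I'll enlarge this view.

```bash
python3 - <<'E'
from h import *
im=cv2.imread('pics/scene0.png')
c=cv2.resize(im[140:260,225:425],None,fx=4,fy=4,interpolation=cv2.INTER_CUBIC); cv2.imwrite('pics/c1.png',c)
for n,u,v,z in [('disc',262,214,15),('gauge',371,169,28),('gL',335,181,28),('gR',406,160,28),('tube',163,235,35),('green',292,229,20),('turq',238,237,20),('bowl',429,188,30),('ball',371,119,27),('cork',424,130,20),('bam',447,152,20)]: print(n,ray('scene0.png',u,v,z).round())
E
```

```text
disc [ 504. -172.   15.]
gauge [558. 178.  28.]
gL [533.  59.  28.]
gR [593. 292.  28.]
tube [ 430. -414.   35.]
green [ 600. -138.   20.]
turq [ 538. -263.   20.]
bowl [719. 252.  30.]
ball [362. 358.  27.]
cork [514. 465.  20.]
bam [639. 433.  20.]
```

View pics/c1.png

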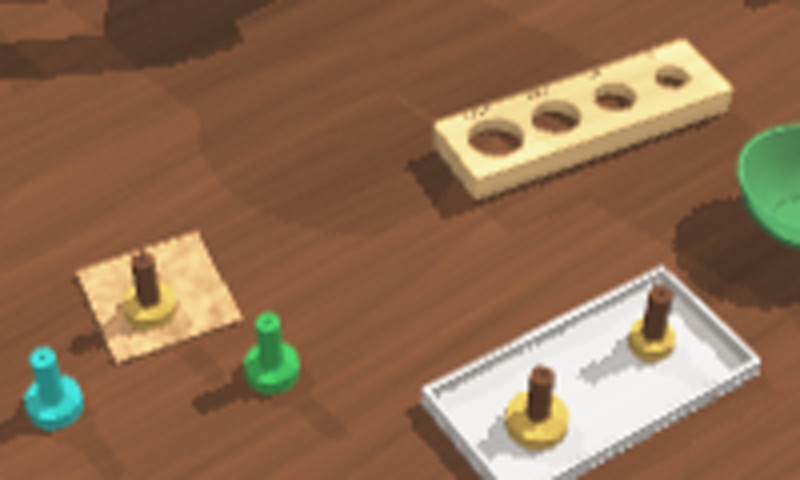

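Call:
play_rows(targets=[{"dy": -21, "dz": 42, "fingers": 1}, {"dy": -21, "dz": 42}, {"dy": -21, "dz": 42}, {"dy": -21, "dz": 42}, {"dy": -21, "dz": 42}])

```text
validation failed for argument at $.ta...
```

Call:
play_rows(targets=[{"dy": -21, "dz": 42}, {"dy": -21, "dz": 42}, {"dy": -21, "dz": 42}, {"dy": -21, "dz": 42}, {"dy": -21, "dz": 42}])

```text
validation failed for argument at $.ta...
```

Call:
play_rows(targets=[{"dy": 0}, {"dy": 0}, {"dy": 0}])

```text
validation failed for argument at $.ta...
```

```bash
python3 - <<'E'
from h import *
for n,x,y,z in [('r4',496,138,28),('r3',556,117,28),('r2',615,97,28),('r1',673,77,28),('post',143,256,56)]: print(n,ray('scene0.png',225+x/4-.375,140+y/4-.375,z).round(1))
snap('wrist','w1.png'); s=bot.sense(); print(s['t'],s['tool_pos'],s['ee_rot'].round(4).tolist(),s['ft_force'])
E
```

```text
r4 [534.4 109.5  28. ]
r3 [543.9 160.5  28. ]
r2 [554.1 211.7  28. ]
r1 [564.1 263.7  28. ]
post [ 503.7 -171.3   56. ]
0.2 [280.50109873 558.11042098 243.85520815] [[-0.0007, 0.4492, 0.8935], [-0.001, 0.8934, -0.4492], [-1.0, -0.0012, -0.0002]] [-0.3730471  -0.509904   -0.12195184]
```

View pics/w1.png

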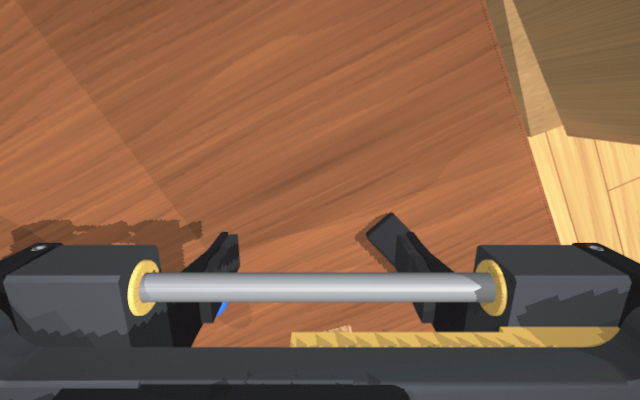

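The wrist view shows only bare table plus the fingers at rows 230–340, so the camera sees what lies behind the hand (tool −z). The rows also seem to need every field.

Call:
play_rows(targets=[{"dx": 0, "dy": -21, "dz": 47, "twist": 0, "fingers": 1}, {"dx": 0, "dy": -21, "dz": 47, "twist": 0, "fingers": 1}, {"dx": 0, "dy": -21, "dz": 47, "twist": 0, "fingers": 1}, {"dx": 0, "dy": -21, "dz": 47, "twist": 0, "fingers": 1}, {"dx": 0, "dy": -21, "dz": 47, "twist": 0, "fingers": 1}])

```text
t: 0.82
tool_pos: [444.3, 357.6, 244.5]
ee_rot: [[-0.0, 0.449, 0.894], [0.0, 0.894, -0.449], [-1.0, 0.0, -0.0]]
ft_force: [1.3, -0.2, -0.0]
grip_width: 1.005
```

Call:
play_rows(targets=[{"dx": 0, "dy": -21, "dz": 47, "twist": 0, "fingers": 1}, {"dx": 0, "dy": -21, "dz": 47, "twist": 0, "fingers": 1}, {"dx": 0, "dy": -21, "dz": 47, "twist": 0, "fingers": 1}, {"dx": 0, "dy": -21, "dz": 47, "twist": 0, "fingers": 1}, {"dx": 0, "dy": -21, "dz": 47, "twist": 0, "fingers": 1}])

```text
t: 1.45
tool_pos: [607.1, 158.3, 244.4]
ee_rot: [[-0.0, 0.449, 0.893], [0.0, 0.893, -0.449], [-1.0, 0.0, -0.0]]
ft_force: [1.0, 0.3, -0.3]
grip_width: 0.998
```

Call:
play_rows(targets=[{"dx": 0, "dy": 0, "dz": 0, "twist": 0, "fingers": 1}, {"dx": 0, "dy": 0, "dz": 0, "twist": 0, "fingers": 1}, {"dx": 0, "dy": 0, "dz": 0, "twist": 0, "fingers": 1}, {"dx": 0, "dy": 0, "dz": 0, "twist": 0, "fingers": 1}])

```text
t: 1.95
tool_pos: [605.8, 160.8, 244.7]
ee_rot: [[0.0, 0.448, 0.894], [0.0, 0.894, -0.448], [-1.0, 0.0, 0.0]]
ft_force: [-0.3, 0.2, -0.7]
grip_width: 1.0
```

```bash
python3 - <<'E'
from h import *
snap('wrist','w2.png'); s=bot.sense(); print(s['t'],s['tool_pos'],s['ee_rot'].round(4).tolist(),s['ft_force'],s['joints'])
for p in [(534.4,109.5,28),(543.9,160.5,28),(554,211.7,28),(564,263.7,28)]: print(proj('w2.png',p))
E
```

```text
2.0 [605.84089426 160.71150011 244.72696698] [[0.0002, 0.4478, 0.8942], [0.0001, 0.8942, -0.4478], [-1.0, 0.0002, 0.0001]] [-0.13267148  0.18966633  0.87567598] [ 7.64990287e+00  1.28550533e+01  8.71755997e+01  5.77596424e-03
  7.99575012e+01 -5.57510895e+01]
[247.87482882 137.45403354]
[292.91132556 124.07834329]
[339.42600424 110.81579844]
[387.68081287  96.80243986]
```

View pics/w2.png

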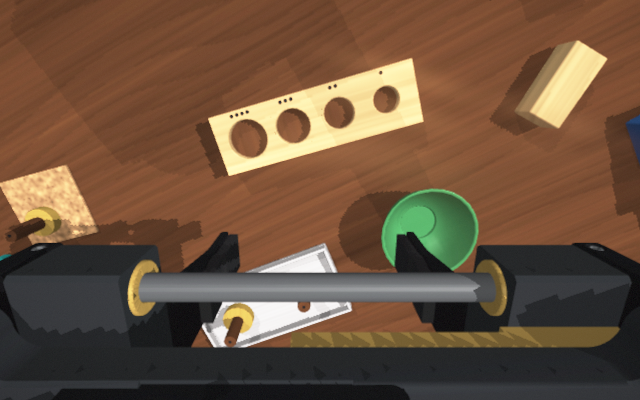

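The wrist view shows the gauge with its recesses at about (248,138), (293,125), (339,112) and (386,99), which agrees with the scene view to within 2 px. I'll fit the recess outlines for a finer estimate.

```bash
cat >> h.py <<'E'
def gauge_fit(f,box,thr):
    # hole contours -> rays onto z=28 -> circle centres, then fit line with 52 mm spacing
    x0,y0,x1,y1=box; im=cv2.imread('pics/'+f)[y0:y1,x0:x1]; g=cv2.resize(im,None,fx=6,fy=6,interpolation=cv2.INTER_CUBIC)
    m=(g.min(2)>thr[0]).astype(np.uint8); m=(g[:,:,0]>thr[0]).astype(np.uint8)
    cs,h=cv2.findContours(m,cv2.RETR_CCOMP,cv2.CHAIN_APPROX_NONE); out=[]
    for c,hh in zip(cs,h[0]):
        if hh[3]<0 or cv2.contourArea(c)<2500: continue
        P=np.array([ray(f,x0+(p[0]+.5)/6-.5,y0+(p[1]+.5)/6-.5,28)[:2] for p in cv2.convexHull(c)[:,0]])
        (cx,cy),r=cv2.minEnclosingCircle(P.astype(np.float32)); A=np.c_[P,np.ones(len(P))]; q=np.linalg.lstsq(A,(P**2).sum(1),rcond=None)[0]
        out.append([q[0]/2,q[1]/2,2*np.sqrt(q[2]+(q[0]**2+q[1]**2)/4)])
    out=np.array(sorted(out,key=lambda o:o[1])); return out
E
python3 - <<'E'
from h import *
im=cv2.imread('pics/w2.png'); print(im[150,232],im[138,248],im[125,285],im[128,250],im[148,248])
for t in (70,90,110): print(t,gauge_fit('w2.png',(195,45,440,190),(t,)).round(1).tolist())
for t in (90,110): print(t,gauge_fit('scene0.png',(325,145,415,195),(t,)).round(1).tolist())
P=np.array([ray('w2.png',u,v,28)[:2] for u,v in[(209,119),(412,59),(423,121),(229,175)]]);print(P.round(1),P.mean(0))
E
```

```text
[170 236 253] [ 60  89 141] [ 53  81 127] [ 56  86 134] [ 59  90 140]
70 [[535.5, 110.1, 40.1], [545.1, 160.2, 35.9], [555.2, 210.2, 31.6], [564.8, 260.6, 25.9]]
90 [[535.4, 109.8, 41.1], [545.2, 160.0, 36.9], [555.2, 210.4, 32.6], [565.1, 261.0, 27.4]]
110 [[535.4, 109.5, 42.1], [545.3, 159.9, 37.6], [555.3, 210.5, 33.4], [565.2, 261.1, 28.3]]
90 [[535.1, 108.5, 37.4]]
110 [[533.7, 109.7, 42.0], [543.8, 160.1, 37.9]]
[[498.4  81.8]
 [541.  300.6]
 [604.2 288.1]
 [561.3  69.1]] [551.25338025 184.91038962]
```

Call:
play_rows(targets=[{"dx": 5, "dy": -49, "dz": 17, "twist": 0, "fingers": 1}, {"dx": 15, "dy": -49, "dz": 17, "twist": 0, "fingers": 1}, {"dx": 15, "dy": -49, "dz": 17, "twist": 0, "fingers": 1}, {"dx": 15, "dy": -49, "dz": 17, "twist": 0, "fingers": 1}, {"dx": 15, "dy": -49, "dz": 17, "twist": 0, "fingers": 1}])

```text
t: 2.62
tool_pos: [572.0, -98.3, 179.5]
ee_rot: [[0.001, 0.448, 0.894], [-0.0, 0.894, -0.448], [-1.0, 0.0, 0.001]]
ft_force: [0.1, -0.1, -0.6]
grip_width: 0.997
```

Call:
play_rows(targets=[{"dx": 15, "dy": -49, "dz": 17, "twist": 0, "fingers": 1}, {"dx": 15, "dy": -48, "dz": 16, "twist": 0, "fingers": 1}, {"dx": 0, "dy": 0, "dz": 0, "twist": 0, "fingers": 1}, {"dx": 0, "dy": 0, "dz": 0, "twist": 0, "fingers": 1}, {"dx": 0, "dy": 0, "dz": 0, "twist": 0, "fingers": 1}])

```text
t: 3.25
tool_pos: [558.8, -197.6, 150.2]
ee_rot: [[0.001, 0.448, 0.894], [-0.0, 0.894, -0.448], [-1.0, 0.0, 0.001]]
ft_force: [0.2, 0.8, -0.0]
grip_width: 1.003
```

```bash
python3 - <<'E'
from h import *
snap('wrist','w3.png'); s=bot.sense(); print(s['t'],s['tool_pos'],s['ee_rot'].round(4).tolist(),s['ft_force'],s['joints'])
print(proj('w3.png',(503.7,-171.3,56)),proj('w3.png',(503.7,-171.3,4)))
E
```

```text
3.3 [ 558.77878621 -197.55308428  150.1647695 ] [[0.0009, 0.4474, 0.8944], [-0.0002, 0.8944, -0.4474], [-1.0, 0.0002, 0.0009]] [ 0.19427378 -0.16930524 -0.43059509] [-2.70983528e+01  1.30122427e+01  9.75357300e+01  1.29147083e-02
  6.94001352e+01 -9.05287954e+01]
[317.9320032  126.17511753] [317.7339264  122.04410197]
```

View pics/w3.png

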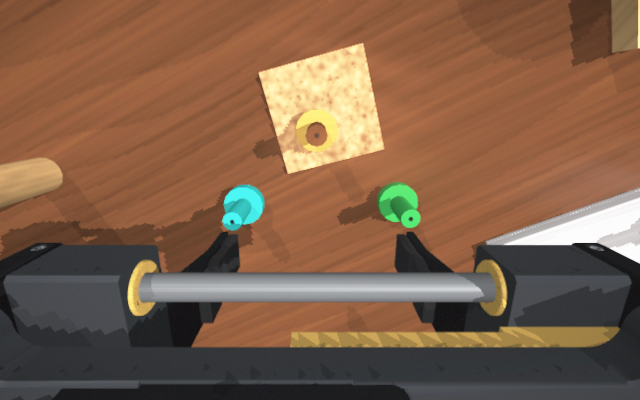

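The post top is at about (316.5,134) and the disc rim is centred at about (317,131), with a decoy on each side.

```bash
python3 - <<'E'
from h import *
im=cv2.imread('pics/w3.png'); x0,y0=285,100; g=cv2.resize(im[y0:y0+60,x0:x0+65],None,fx=10,fy=10,interpolation=cv2.INTER_CUBIC); cv2.imwrite('pics/c3.png',g)
b,gr,r=[g[:,:,i].astype(int) for i in range(3)]
m=((r<150)&(r>40)).astype(np.uint8)
for c in cv2.findContours(m,cv2.RETR_EXTERNAL,2)[0]:
    if cv2.contourArea(c)>8000: (cx,cy),rr=cv2.minEnclosingCircle(c); u,v=x0+cx/10-.45,y0+cy/10-.45; print('dark',u,v,rr/10,ray('w3.png',u,v,56),cv2.contourArea(c)/100)
for u,v,z in[(316.5,134,56),(317,131,14)]: print(ray('w3.png',u,v,z))
T=bot.sense()
print('tool-frame delta to scene est',T['ee_rot'].T@(np.array([503.7,-171.3,43])-T['tool_pos']))
E
```

```text
[ 508.16160735 -174.6823963    56.        ]
[ 509.52075518 -174.93652552   14.        ]
tool-frame delta to scene est [107.10912104  -1.18185601 -61.10175409]
```

View pics/c3.png

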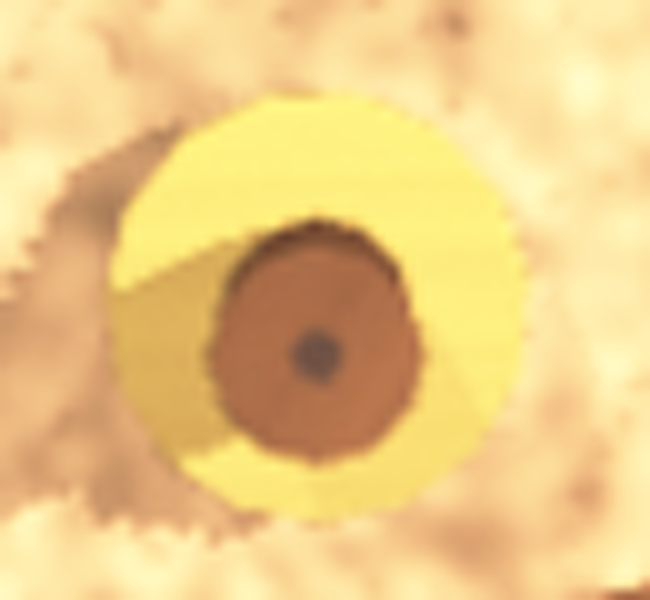

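```bash
python3 - <<'E'
from h import *
T=bot.sense()
for u,v,z in[(316.25,135.05,56),(316.35,130.2,16)]:
    p=ray('w3.png',u,v,z); print(p,T['ee_rot'].T@(p-T['tool_pos']))
print(np.linalg.norm(ray('w3.png',285+10.55,130.2,16)-ray('w3.png',285+52.25,130.2,16)))
E
```

```text
[ 508.74630379 -175.17704481   56.        ] [ 94.11455166  -2.38919391 -54.84234835]
[ 508.53913797 -175.05641553   16.        ] [134.11432032  -2.38209277 -55.11789597]
35.01795645924335
```

Call:
play_rows(targets=[{"dx": 0, "dy": -2.4, "dz": -28, "twist": 0, "fingers": 1}, {"dx": 0, "dy": 0, "dz": -27, "twist": 0, "fingers": 1}, {"dx": 37, "dy": 0, "dz": 0, "twist": 0, "fingers": 1}, {"dx": 35, "dy": 0, "dz": 0, "twist": 0, "fingers": 1}, {"dx": 25, "dy": 0, "dz": 0, "twist": 0, "fingers": 1}])

```text
t: 3.92
tool_pos: [507.9, -175.0, 51.6]
ee_rot: [[-0.0, 0.447, 0.894], [0.0, 0.894, -0.447], [-1.0, 0.0, -0.0]]
ft_force: [0.5, 0.3, -0.5]
grip_width: 0.999
```

Call:
play_rows(force=15, targets=[{"dx": 10, "dy": 0, "dz": 0, "twist": 0, "fingers": 1}, {"dx": 0, "dy": 0, "dz": 0, "twist": 0, "fingers": 1}, {"dx": 0, "dy": 0, "dz": 0, "twist": 0, "fingers": 0.5}, {"dx": 0, "dy": 0, "dz": 0, "twist": 0, "fingers": 0.35}, {"dx": 0, "dy": 0, "dz": 0, "twist": 0, "fingers": 0.25}])

```text
t: 4.55
tool_pos: [508.4, -176.6, 43.3]
ee_rot: [[0.001, 0.449, 0.893], [-0.001, 0.893, -0.449], [-1.0, 0.0, 0.001]]
ft_force: [-0.1, 0.2, -1.0]
grip_width: 0.74
```

Call:
play_rows(force=15, targets=[{"dx": 0, "dy": 0, "dz": 0, "twist": 0, "fingers": 0.1}, {"dx": 0, "dy": 0, "dz": 0, "twist": 0, "fingers": 0.1}, {"dx": 0, "dy": 0, "dz": 0, "twist": 0, "fingers": 0.1}, {"dx": 0, "dy": 0, "dz": 0, "twist": 0, "fingers": 0.1}, {"dx": 0, "dy": 0, "dz": 0, "twist": 0, "fingers": 0.1}])

```text
t: 5.18
tool_pos: [508.0, -176.2, 42.5]
ee_rot: [[0.0, 0.449, 0.893], [0.0, 0.893, -0.449], [-1.0, 0.0, 0.0]]
ft_force: [-0.3, 0.0, -1.6]
grip_width: 0.179
```

Call:
play_rows(force=15, targets=[{"dx": -10, "dy": 0, "dz": 0, "twist": 0, "fingers": 0.1}, {"dx": -30, "dy": 0, "dz": 0, "twist": 0, "fingers": 0.1}, {"dx": -30, "dy": 0, "dz": 0, "twist": 0, "fingers": 0.1}, {"dx": 0, "dy": 0, "dz": 0, "twist": 0, "fingers": 0.1}, {"dx": 0, "dy": 0, "dz": 0, "twist": 0, "fingers": 0.1}])

```text
t: 5.8
tool_pos: [507.5, -176.1, 112.0]
ee_rot: [[-0.001, 0.449, 0.893], [0.0, 0.893, -0.449], [-1.0, -0.0, -0.001]]
ft_force: [-0.1, 0.1, -1.9]
grip_width: 0.173
```

```bash
python3 - <<'E'
from h import *
snap('wrist','w4.png'); s=bot.sense(); T=s; print(s['t'],s['tool_pos'],s['ft_force'],s['grip_width'])
R=s['ee_rot'];t=s['tool_pos']
im=cv2.imread('pics/w4.png'); cv2.imwrite('pics/c4.png',cv2.resize(im[200:360,200:440],None,fx=3,fy=3,interpolation=cv2.INTER_CUBIC))
for dx in(-13,27,39): print(dx,proj('w4.png',t+R@[dx,0,0]))
E
```

```text
5.85 [ 507.06836716 -175.90195261  111.39825149] [-0.09286497  0.11977202 -1.53700603] 0.1808026703793741
-13 [321.21503795 280.49293177]
27 [320.31046167 243.07828226]
39 [320.10901834 234.74628009]
```

View pics/c4.png

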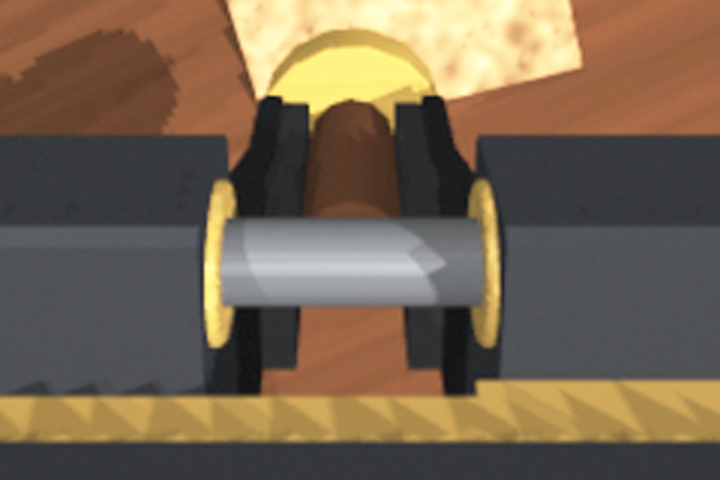

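The disc is held by its post, with its near rim at about (317,214) in the full image. I'll estimate the disc-centre offset from the TCP as this camera sees it.

```bash
python3 - <<'E'
from h import *
s=bot.sense();R=s['ee_rot'];t=s['tool_pos']
for u,v,d in[(317.3,214,26.5),(317.3,209.5,38.5),(317.3,271.3,-13.5)]:
    p=ray('w4.png',u,v,t[2]-d); print(R.T@(p-t))
s4=np.load('pics/w4.png.npy',allow_pickle=True).item();print(R.T@(np.array(s4['xyz'])-t))
print('side',snap('side','s1.png')['fovy'])
g=np.array([550.3,185.3]);u=np.array([.193,.981])
for k,a in zip((1,2,3,4),(78,26,-26,-78)): q=np.r_[g+a*u,110]; print(k,q,R.T@(q-t))
E
```

```text
[ 26.53513693  -1.71032629 -17.68367191]
[ 38.53234234  -1.69699858 -16.26180403]
[-13.49027635  -1.7576458   -4.89936999]
[-140.04525032   -1.88903238  -76.39725424]
side 46.524428039894765
1 [565.354 261.818 110.   ] [   1.67501699  417.26355295 -144.5207553 ]
2 [555.318 210.806 110.   ] [   1.64853889  367.17880535 -130.57576347]
3 [545.282 159.794 110.   ] [   1.6220608   317.09405776 -116.63077165]
4 [535.246 108.782 110.   ] [   1.5955827   267.00931016 -102.68577982]
```

Call:
play_rows(targets=[{"dx": 0, "dy": 40, "dz": -14, "twist": 0, "fingers": 0.1}, {"dx": 0, "dy": 40, "dz": -14, "twist": 0, "fingers": 0.1}, {"dx": 0, "dy": 42, "dz": -14.5, "twist": 0, "fingers": 0.1}, {"dx": 0, "dy": 42, "dz": -14.5, "twist": 0, "fingers": 0.1}, {"dx": 0, "dy": 42, "dz": -14.5, "twist": 0, "fingers": 0.1}])

```text
t: 6.52
tool_pos: [535.7, 41.3, 111.2]
ee_rot: [[-0.002, 0.449, 0.893], [0.0, 0.893, -0.449], [-1.0, -0.001, -0.002]]
ft_force: [0.6, -0.4, -1.7]
grip_width: 0.177
```

Call:
play_rows(targets=[{"dx": 0, "dy": 42, "dz": -14.5, "twist": 0, "fingers": 0.1}, {"dx": 0, "dy": 42, "dz": -14.5, "twist": 0, "fingers": 0.1}, {"dx": 0, "dy": 42, "dz": -14.5, "twist": 0, "fingers": 0.1}, {"dx": 0, "dy": 42, "dz": -15, "twist": 0, "fingers": 0.1}, {"dx": 0, "dy": 45, "dz": -15, "twist": 0, "fingers": 0.1}])

```text
t: 7.15
tool_pos: [565.7, 264.2, 110.8]
ee_rot: [[-0.002, 0.449, 0.893], [-0.001, 0.893, -0.449], [-1.0, -0.002, -0.002]]
ft_force: [1.4, 0.2, -0.9]
grip_width: 0.18
```

Call:
play_rows(targets=[{"dx": 0, "dy": 0, "dz": 0, "twist": 0, "fingers": 0.1}, {"dx": 0, "dy": 0, "dz": 0, "twist": 0, "fingers": 0.1}, {"dx": 0, "dy": 0, "dz": 0, "twist": 0, "fingers": 0.1}, {"dx": 0, "dy": 0, "dz": 0, "twist": 0, "fingers": 0.1}])

```text
t: 7.65
tool_pos: [566.6, 262.0, 112.4]
ee_rot: [[-0.0, 0.45, 0.893], [-0.0, 0.893, -0.45], [-1.0, -0.0, -0.0]]
ft_force: [0.3, 0.3, -1.1]
grip_width: 0.177
```

```bash
cat >> h.py <<'E'
gc=np.array([550.3,185.3]);gu=np.array([.193,.981])
def go(k,z,oy=-1.7,oz=.4):
    s=[bot.sense() for _ in range(1)][0];R=s['ee_rot'];t=s['tool_pos']
    q=np.r_[gc+(130-52*k)*gu,z]; print(k,s['t'],t.round(1),s['ft_force'].round(1),'move',(R.T@(q-t)-[0,oy,oz]).round(1))
E
python3 - <<'E'
from h import *
snap('wrist','w5.png'); go(1,110)
s=bot.sense();R=s['ee_rot'];t=s['tool_pos'];print(R.round(4).tolist())
im=cv2.imread('pics/w5.png'); cv2.imwrite('pics/c5.png',cv2.resize(im[60:260,140:460],None,fx=2.5,fy=2.5,interpolation=cv2.INTER_CUBIC))
E
```

```text
1 7.7 [566.7 262.2 112.6] [-1.1 -0.7 -1.3] move [ 2.6  0.8 -1.4]
[[-0.0001, 0.4504, 0.8928], [-0.0001, 0.8928, -0.4504], [-1.0, -0.0001, -0.0001]]
```

View pics/c5.png

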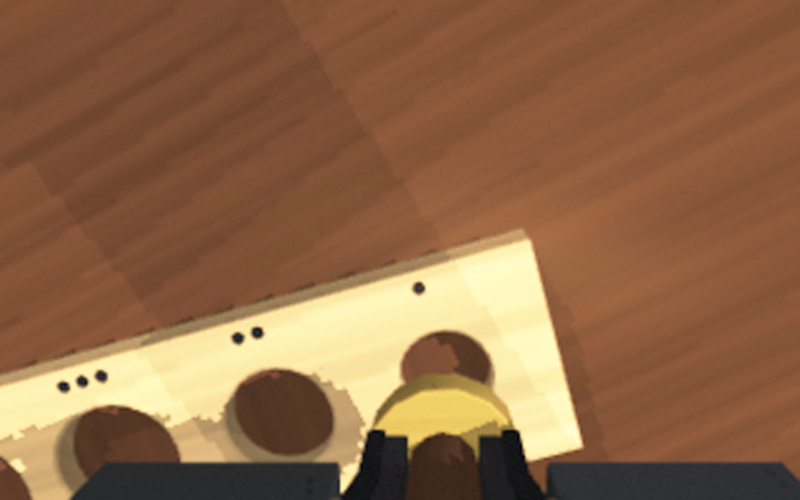

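The held disc overlaps recess 1, which sits at crop (448,370). Recess 2 shows whole, centred at crop (281,412), and makes a good second check.

```bash
python3 - <<'E'
from h import *
print(ray('w5.png',252.1,224.5,28))
f=lambda x,y:(140+(x+.5)/2.5-.5,60+(y+.5)/2.5-.5)
print('r1 top edge',ray('w5.png',*f(446,331),28),'r1 left/right',ray('w5.png',*f(401,368),28),ray('w5.png',*f(494,368),28))
print('r2 top/bot',ray('w5.png',*f(278,368),28),ray('w5.png',*f(287,456),28))
go(1,80)
s=bot.sense();R=s['ee_rot'];t=s['tool_pos'];p=ray('w5.png',*f(443,387),t[2]-26.5);print('disc near edge',R.T@(p-t))
E
```

```text
[552.9770167  212.36859966  28.        ]
r1 top edge [552.78591494 267.80890306  28.        ] r1 left/right [556.90518631 250.88888179  28.        ] [569.25532779 275.34430006  28.        ]
r2 top/bot [540.56888027 218.54016758  28.        ] [566.21885873 206.80316584  28.        ]
1 7.7 [566.7 262.2 112.6] [-1.1 -0.7 -1.3] move [32.6  0.8 -1.4]
disc near edge [ 26.50119097  -2.10389799 -18.15155174]
```

Call:
play_rows(targets=[{"dx": 10, "dy": 1, "dz": -1.2, "twist": 0, "fingers": 0.1}, {"dx": 20, "dy": 0, "dz": 0, "twist": 0, "fingers": 0.1}, {"dx": 8, "dy": 0, "dz": 0, "twist": 0, "fingers": 0.1}, {"dx": 0, "dy": 0, "dz": 0, "twist": 0, "fingers": 0.1}, {"dx": 0, "dy": 0, "dz": 0, "twist": 0, "fingers": 0.1}])

```text
t: 8.32
tool_pos: [566.2, 264.7, 74.7]
ee_rot: [[0.0, 0.449, 0.894], [0.0, 0.894, -0.449], [-1.0, 0.0, 0.0]]
ft_force: [0.5, -0.6, -1.5]
grip_width: 0.178
```

```bash
python3 -c "
from h import *
go(1,66.5,-1.9,.2)"
```

```text
1 8.325 [566.2 264.7  74.7] [ 0.5 -0.6 -1.5] move [ 8.2 -1.1  0.4]
```

Call:
play_rows(targets=[{"dx": 4, "dy": -0.6, "dz": 0, "twist": 0, "fingers": 0.1}, {"dx": 1, "dy": 0, "dz": 0, "twist": 0, "fingers": 0.1}, {"dx": 1, "dy": 0, "dz": 0, "twist": 0, "fingers": 0.1}, {"dx": 0, "dy": 0, "dz": 0, "twist": 0, "fingers": 0.1}, {"dx": 0, "dy": 0, "dz": 0, "twist": 0, "fingers": 0.1}])

```text
t: 8.95
tool_pos: [565.7, 264.1, 68.7]
ee_rot: [[0.0, 0.449, 0.893], [0.0, 0.893, -0.449], [-1.0, 0.0, 0.0]]
ft_force: [-0.1, 0.4, -1.6]
grip_width: 0.172
```

Call:
play_rows(targets=[{"dx": 1, "dy": 0, "dz": 0, "twist": 0, "fingers": 0.1}, {"dx": 0, "dy": 0, "dz": 0, "twist": 0, "fingers": 0.1}])

```text
t: 9.2
tool_pos: [565.6, 264.0, 67.4]
ee_rot: [[-0.0, 0.449, 0.893], [-0.0, 0.893, -0.449], [-1.0, -0.0, -0.0]]
ft_force: [0.4, -0.4, -1.2]
grip_width: 0.179
```

Call:
play_rows(targets=[{"dx": 1, "dy": 0, "dz": 0, "twist": 0, "fingers": 0.1}, {"dx": 0, "dy": 0, "dz": 0, "twist": 0, "fingers": 0.1}])

```text
t: 9.45
tool_pos: [565.7, 264.1, 66.6]
ee_rot: [[0.0, 0.449, 0.893], [0.0, 0.893, -0.449], [-1.0, 0.0, 0.0]]
ft_force: [0.4, -1.1, -1.5]
grip_width: 0.179
```

Call:
play_rows(targets=[{"dx": 1, "dy": 0, "dz": 0, "twist": 0, "fingers": 0.1}, {"dx": 0, "dy": 0, "dz": 0, "twist": 0, "fingers": 0.1}])

```text
t: 9.7
tool_pos: [565.7, 264.1, 65.9]
ee_rot: [[0.0, 0.449, 0.893], [0.0, 0.893, -0.449], [-1.0, 0.0, 0.0]]
ft_force: [-2.1, -0.9, 1.8]
grip_width: 0.177
```

Call:
play_rows(targets=[{"dx": 1, "dy": 0, "dz": 0, "twist": 0, "fingers": 0.1}, {"dx": 0, "dy": 0, "dz": 0, "twist": 0, "fingers": 0.1}])

```text
t: 9.95
tool_pos: [565.8, 264.1, 64.9]
ee_rot: [[0.0, 0.449, 0.893], [0.0, 0.893, -0.449], [-1.0, 0.0, 0.0]]
ft_force: [-2.8, -0.7, 5.2]
grip_width: 0.178
```

Contact came at TCP z≈66 with about 6.7 N of load, so recess 1 refuses the disc. Next is recess 2.

Call:
play_rows(targets=[{"dx": -8, "dy": 0, "dz": 0, "twist": 0, "fingers": 0.1}, {"dx": 0, "dy": -20, "dz": 6, "twist": 0, "fingers": 0.1}, {"dx": 0, "dy": -30.3, "dz": 8.5, "twist": 0, "fingers": 0.1}, {"dx": 0, "dy": 0, "dz": 0, "twist": 0, "fingers": 0.1}, {"dx": 0, "dy": 0, "dz": 0, "twist": 0, "fingers": 0.1}])

```text
t: 10.58
tool_pos: [556.0, 212.0, 72.4]
ee_rot: [[-0.0, 0.45, 0.893], [0.0, 0.893, -0.45], [-1.0, 0.0, -0.0]]
ft_force: [-0.2, -0.1, 0.2]
grip_width: 0.181
```

```bash
python3 -c "
from h import *
go(2,66.5,-1.9,.2)"
```

```text
2 10.575 [556.  212.   72.4] [-0.2 -0.1  0.2] move [ 5.9  0.5 -0.2]
```

Call:
play_rows(targets=[{"dx": 3, "dy": 0.3, "dz": 0, "twist": 0, "fingers": 0.1}, {"dx": 1, "dy": 0, "dz": 0, "twist": 0, "fingers": 0.1}, {"dx": 1, "dy": 0, "dz": 0, "twist": 0, "fingers": 0.1}, {"dx": 0, "dy": 0, "dz": 0, "twist": 0, "fingers": 0.1}])

```text
t: 11.08
tool_pos: [556.0, 213.1, 67.3]
ee_rot: [[-0.0, 0.449, 0.894], [-0.0, 0.894, -0.449], [-1.0, -0.0, -0.0]]
ft_force: [-0.1, -0.4, -1.4]
grip_width: 0.178
```

Call:
play_rows(targets=[{"dx": 1, "dy": 0, "dz": 0, "twist": 0, "fingers": 0.1}, {"dx": 0, "dy": 0, "dz": 0, "twist": 0, "fingers": 0.1}])

```text
t: 11.32
tool_pos: [556.2, 212.9, 66.6]
ee_rot: [[0.0, 0.449, 0.893], [0.0, 0.893, -0.449], [-1.0, 0.0, 0.0]]
ft_force: [-0.4, 0.7, -1.8]
grip_width: 0.178
```

Call:
play_rows(targets=[{"dx": 1, "dy": 0, "dz": 0, "twist": 0, "fingers": 0.1}, {"dx": 0, "dy": 0, "dz": 0, "twist": 0, "fingers": 0.1}])

```text
t: 11.58
tool_pos: [556.3, 212.9, 65.9]
ee_rot: [[0.0, 0.449, 0.893], [0.0, 0.893, -0.449], [-1.0, 0.0, 0.0]]
ft_force: [-1.4, -1.1, 1.6]
grip_width: 0.176
```

Call:
play_rows(targets=[{"dx": 1, "dy": 0, "dz": 0, "twist": 0, "fingers": 0.1}, {"dx": 0, "dy": 0, "dz": 0, "twist": 0, "fingers": 0.1}])

```text
t: 11.82
tool_pos: [556.3, 212.9, 64.9]
ee_rot: [[0.0, 0.449, 0.893], [0.0, 0.893, -0.449], [-1.0, 0.0, 0.0]]
ft_force: [-2.3, -0.1, 5.5]
grip_width: 0.175
```

Call:
play_rows(targets=[{"dx": -8, "dy": 0, "dz": 0, "twist": 0, "fingers": 0.1}, {"dx": 0, "dy": -20, "dz": 6, "twist": 0, "fingers": 0.1}, {"dx": 0, "dy": -30, "dz": 8, "twist": 0, "fingers": 0.1}, {"dx": 0, "dy": 0, "dz": 0, "twist": 0, "fingers": 0.1}, {"dx": 0, "dy": 0, "dz": 0, "twist": 0, "fingers": 0.1}])

```text
t: 12.45
tool_pos: [546.2, 161.5, 72.4]
ee_rot: [[-0.0, 0.45, 0.893], [0.0, 0.893, -0.45], [-1.0, 0.0, -0.0]]
ft_force: [0.4, 0.3, -1.4]
grip_width: 0.181
```

Call:
play_rows(targets=[{"dx": 0, "dy": 0, "dz": 0, "twist": 0, "fingers": 0.1}, {"dx": 0, "dy": 0, "dz": 0, "twist": 0, "fingers": 0.1}])

```text
t: 12.7
tool_pos: [546.3, 162.4, 72.5]
ee_rot: [[0.0, 0.448, 0.894], [0.0, 0.894, -0.448], [-1.0, 0.0, -0.0]]
ft_force: [-0.3, 0.0, -0.9]
grip_width: 0.18
```

```bash
python3 -c "
from h import *
snap('wrist','w6.png')
im=cv2.imread('pics/w6.png'); cv2.imwrite('pics/c6.png',cv2.resize(im[130:270,200:440],None,fx=3.3,fy=3.3,interpolation=cv2.INTER_CUBIC))
go(3,66.5,-1.9,.2)"
```

```text
3 12.75 [546.2 162.4  72.5] [ 0.9  0.5 -1.2] move [ 6.  -0.8  0.1]
```

View pics/c6.png

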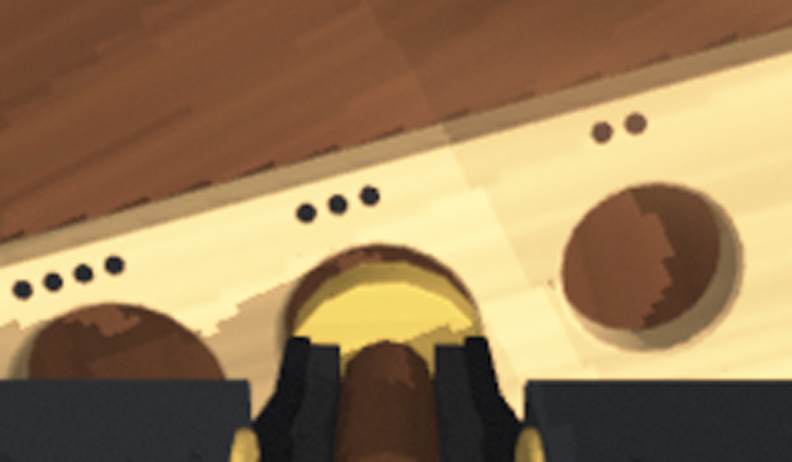

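The disc hangs just over recess 3. Recess 3's rim spans crop x 284–483 with its top edge at y≈243. The disc's near edge is at y≈262 and its centre at x≈385. Recess 2 is fully visible, centred at (653,267).

```bash
python3 - <<'E'
from h import *
s=bot.sense();R=s['ee_rot'];t=s['tool_pos'];f=lambda x,y:(200+(x+.5)/3.3-.5,130+(y+.5)/3.3-.5)
T=lambda x,y,z:(R.T@(ray('w6.png',*f(x,y),z)-t)).round(1)
print('r2',T(653,182,28),T(653,350,28),T(563,267,28),T(743,267,28))
print('r3 top',T(380,243,28),'L/R',T(284,325,28),T(483,325,28))
zt=t[2]-26.5+0; print('disc top',T(385,262,zt),'L/R',T(293,330,zt),T(478,330,zt))
E
```

```text
r2 [ 44.5  45.9 -30.4] [44.5 48.3  2.3] [ 44.5  30.5 -14.2] [ 44.5  63.7 -14.2]
r3 top [ 44.5  -3.1 -18.9] L/R [ 44.5 -21.1  -2.8] [44.5 16.1 -2.8]
disc top [ 26.5  -2.2 -21.2] L/R [ 26.5 -17.8  -9.1] [26.5 13.5 -9.1]
```

Call:
play_rows(targets=[{"dx": 3, "dy": -0.7, "dz": 0, "twist": 0, "fingers": 0.1}, {"dx": 1, "dy": 0, "dz": 0, "twist": 0, "fingers": 0.1}, {"dx": 1, "dy": 0, "dz": 0, "twist": 0, "fingers": 0.1}, {"dx": 0, "dy": 0, "dz": 0, "twist": 0, "fingers": 0.1}, {"dx": 0, "dy": 0, "dz": 0, "twist": 0, "fingers": 0.1}])

```text
t: 13.38
tool_pos: [545.9, 161.3, 67.6]
ee_rot: [[0.0, 0.449, 0.893], [0.0, 0.893, -0.449], [-1.0, 0.0, 0.0]]
ft_force: [-0.1, 0.8, -1.3]
grip_width: 0.176
```

```bash
python3 -c "
from h import *
go(3,66.5,-2,.1)"
```

```text
3 13.375 [545.9 161.3  67.6] [-0.1  0.8 -1.3] move [ 1.1  0.4 -0. ]
```

Call:
play_rows(targets=[{"dx": 1, "dy": 0, "dz": 0, "twist": 0, "fingers": 0.1}, {"dx": 1, "dy": 0, "dz": 0, "twist": 0, "fingers": 0.1}, {"dx": 0, "dy": 0, "dz": 0, "twist": 0, "fingers": 0.1}])

```text
t: 13.75
tool_pos: [545.8, 161.3, 65.4]
ee_rot: [[-0.0, 0.449, 0.893], [-0.0, 0.893, -0.449], [-1.0, -0.0, -0.0]]
ft_force: [-0.6, 0.7, 0.0]
grip_width: 0.175
```

Call:
play_rows(targets=[{"dx": 1, "dy": 0, "dz": 0, "twist": 0, "fingers": 0.1}, {"dx": 0, "dy": 0, "dz": 0, "twist": 0, "fingers": 0.1}])

```text
t: 14.0
tool_pos: [545.8, 161.3, 64.4]
ee_rot: [[-0.0, 0.449, 0.893], [-0.0, 0.893, -0.449], [-1.0, -0.0, -0.0]]
ft_force: [0.3, -0.1, -1.0]
grip_width: 0.176
```

No load at 64.4, where recess 2 gave about 7 N, so the disc is entering. I'll continue down slowly.

Call:
play_rows(targets=[{"dx": 1, "dy": 0, "dz": 0, "twist": 0, "fingers": 0.1}, {"dx": 1, "dy": 0, "dz": 0, "twist": 0, "fingers": 0.1}, {"dx": 0, "dy": 0, "dz": 0, "twist": 0, "fingers": 0.1}])

```text
t: 14.38
tool_pos: [545.8, 161.3, 62.4]
ee_rot: [[-0.0, 0.449, 0.893], [-0.0, 0.893, -0.449], [-1.0, -0.0, -0.0]]
ft_force: [-0.5, -0.4, -1.3]
grip_width: 0.175
```

Call:
play_rows(targets=[{"dx": 1, "dy": 0, "dz": 0, "twist": 0, "fingers": 0.1}, {"dx": 1, "dy": 0, "dz": 0, "twist": 0, "fingers": 0.1}, {"dx": 0, "dy": 0, "dz": 0, "twist": 0, "fingers": 0.1}])

```text
t: 14.75
tool_pos: [545.8, 161.3, 60.4]
ee_rot: [[-0.0, 0.449, 0.893], [-0.0, 0.893, -0.449], [-1.0, -0.0, -0.0]]
ft_force: [0.3, 0.3, -0.4]
grip_width: 0.174
```

Call:
play_rows(targets=[{"dx": 1, "dy": 0, "dz": 0, "twist": 0, "fingers": 0.1}, {"dx": 1, "dy": 0, "dz": 0, "twist": 0, "fingers": 0.1}, {"dx": 0, "dy": 0, "dz": 0, "twist": 0, "fingers": 0.1}])

```text
t: 15.12
tool_pos: [545.8, 161.3, 58.4]
ee_rot: [[-0.0, 0.449, 0.893], [-0.0, 0.893, -0.449], [-1.0, -0.0, -0.0]]
ft_force: [0.1, 0.1, -1.5]
grip_width: 0.177
```

Call:
play_rows(targets=[{"dx": 1, "dy": 0, "dz": 0, "twist": 0, "fingers": 0.1}, {"dx": 1, "dy": 0, "dz": 0, "twist": 0, "fingers": 0.1}, {"dx": 0, "dy": 0, "dz": 0, "twist": 0, "fingers": 0.1}])

```text
t: 15.5
tool_pos: [545.8, 161.3, 56.4]
ee_rot: [[-0.0, 0.449, 0.893], [-0.0, 0.893, -0.449], [-1.0, -0.0, -0.0]]
ft_force: [0.3, 0.3, -1.9]
grip_width: 0.175
```

Call:
play_rows(targets=[{"dx": 1, "dy": 0, "dz": 0, "twist": 0, "fingers": 0.1}, {"dx": 0, "dy": 0, "dz": 0, "twist": 0, "fingers": 0.1}])

```text
t: 15.75
tool_pos: [545.8, 161.3, 55.5]
ee_rot: [[-0.0, 0.449, 0.893], [-0.0, 0.893, -0.449], [-1.0, -0.0, -0.0]]
ft_force: [-0.6, -0.2, -1.3]
grip_width: 0.175
```

Call:
play_rows(targets=[{"dx": 1, "dy": 0, "dz": 0, "twist": 0, "fingers": 0.1}, {"dx": 0, "dy": 0, "dz": 0, "twist": 0, "fingers": 0.1}])

```text
t: 16.0
tool_pos: [546.0, 161.3, 54.6]
ee_rot: [[0.0, 0.449, 0.893], [0.0, 0.893, -0.449], [-1.0, 0.0, 0.0]]
ft_force: [0.1, 0.4, -2.4]
grip_width: 0.175
```

Call:
play_rows(targets=[{"dx": 0.8, "dy": 0, "dz": 0, "twist": 0, "fingers": 0.1}, {"dx": 0, "dy": 0, "dz": 0, "twist": 0, "fingers": 0.1}])

```text
t: 16.25
tool_pos: [546.0, 161.3, 54.0]
ee_rot: [[0.0, 0.449, 0.893], [-0.0, 0.893, -0.449], [-1.0, 0.0, 0.0]]
ft_force: [-1.6, -0.5, 2.6]
grip_width: 0.178
```

Call:
play_rows(targets=[{"dx": 0.6, "dy": 0, "dz": 0, "twist": 0, "fingers": 0.1}, {"dx": 0, "dy": 0, "dz": 0, "twist": 0, "fingers": 0.1}])

```text
t: 16.5
tool_pos: [546.0, 161.3, 53.4]
ee_rot: [[0.0, 0.449, 0.893], [-0.0, 0.893, -0.449], [-1.0, 0.0, 0.0]]
ft_force: [-2.0, 0.3, 3.6]
grip_width: 0.177
```

The disc reached the bottom at 54, which is 12 mm below the mouth contact. I'll release and withdraw upward.

Call:
play_rows(targets=[{"dx": -0.5, "dy": 0, "dz": 0, "twist": 0, "fingers": 0.3}, {"dx": 0, "dy": 0, "dz": 0, "twist": 0, "fingers": 0.5}, {"dx": 0, "dy": 0, "dz": 0, "twist": 0, "fingers": 0.6}, {"dx": 0, "dy": 0, "dz": 0, "twist": 0, "fingers": 0.6}, {"dx": 0, "dy": 0, "dz": 0, "twist": 0, "fingers": 0.6}])

```text
t: 17.12
tool_pos: [545.9, 161.3, 53.6]
ee_rot: [[-0.0, 0.449, 0.893], [-0.0, 0.893, -0.449], [-1.0, -0.0, -0.0]]
ft_force: [-0.4, -0.5, 0.8]
grip_width: 0.579
```

Call:
play_rows(targets=[{"dx": -10, "dy": 0, "dz": 0, "twist": 0, "fingers": 0.6}, {"dx": -25, "dy": 0, "dz": 0, "twist": 0, "fingers": 0.6}, {"dx": -30, "dy": 0, "dz": 0, "twist": 0, "fingers": 0.6}, {"dx": -30, "dy": 0, "dz": 0, "twist": 0, "fingers": 0.6}, {"dx": -30, "dy": 0, "dz": 0, "twist": 0, "fingers": 0.6}])

```text
t: 17.75
tool_pos: [546.0, 161.3, 180.5]
ee_rot: [[0.001, 0.449, 0.893], [0.0, 0.893, -0.449], [-1.0, 0.0, 0.001]]
ft_force: [-0.5, -0.6, 0.4]
grip_width: 0.601
```

Call:
play_rows(targets=[{"dx": 0, "dy": 0, "dz": 20, "twist": 0, "fingers": 0.6}, {"dx": 0, "dy": 0, "dz": 30, "twist": 0, "fingers": 0.6}, {"dx": 0, "dy": 0, "dz": 20, "twist": 0, "fingers": 0.6}, {"dx": 0, "dy": 0, "dz": 0, "twist": 0, "fingers": 0.6}, {"dx": 0, "dy": 0, "dz": 0, "twist": 0, "fingers": 0.6}])

```text
t: 18.38
tool_pos: [607.9, 130.1, 178.7]
ee_rot: [[-0.001, 0.449, 0.893], [0.0, 0.893, -0.449], [-1.0, -0.0, -0.001]]
ft_force: [-0.1, 1.4, 0.3]
grip_width: 0.599
```

```bash
python3 -c "
from h import *
snap('wrist','w7.png');snap('scene','sc7.png')
a=cv2.imread('pics/w7.png')[0:240,120:520]; b=cv2.imread('pics/sc7.png')[140:260,225:425]
r=lambda i:cv2.resize(i,(560,280 if i is b else 316),interpolation=cv2.INTER_CUBIC)
cv2.imwrite('pics/f.png',np.vstack([r(a),r(b)]))
print(bot.sense()['t'],bot.sense()['tool_pos'])"
```

```text
18.475 [607.73043425 130.32649984 178.72609528]
```

View pics/f.png

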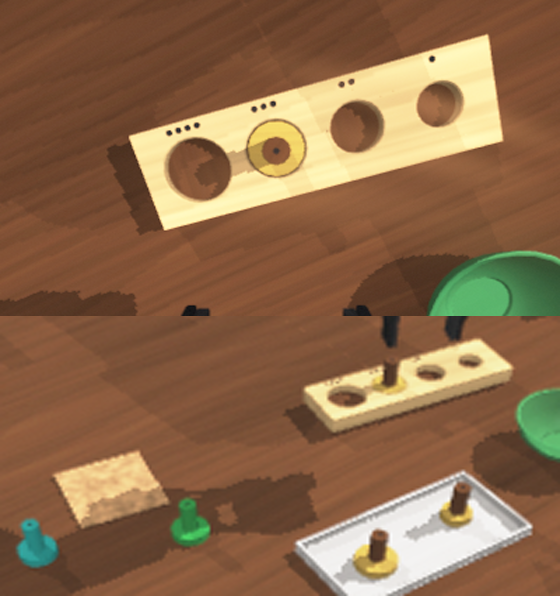

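The disc sits centred and flush in recess 3, by the three pins. The tray discs and bystanders look unmoved, and the hand is clear.

```bash
python3 -c "
from workcell import bot
print(bot.sign_off())"
```

```text
the job is handed in; nothing more can be done
None
```

The disc from the coaster is the 36 mm one: recesses 1 and 2 refused it, and it went fully down into recess 3 (38 mm), where I left it.

- **Trying it:** I picked the disc up by its post and rested it on recess 1, then recess 2. Each refused it at a tool height of about 66 mm with roughly 7 N of load. In recess 3 it slid down without force to 54 mm, the full 12 mm.
- **Letting go:** I opened the fingers and drew the hand straight up about 127 mm, then moved it aside.
- **Last checks:** the final pictures show the disc flat and centred by the three pins. The two tray discs and the bystanders in view look unmoved, and the hand is clear. The cork block, ball and bamboo block were not in those last views.
- **Readings that disagreed:**
  - The scene and wrist cameras placed the disc about 6 mm apart; I used the wrist reading.
  - The wrist camera had a sideways error of about 2 mm, which I corrected for.
  - In one enlarged picture of recess 2 I misread the near rim, so I used its far edge, and that agreed with the first gauge measurement.
- **Time:** the job took about 18.5 s of the 72 s allowed. Handing in gave no verdict.

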